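# Baren off its hook and onto the held sheet

## Task

Get this print ready for rubbing. First switch on the board's suction by flipping the lever on its switch box right over to the other side; then lift the round baren (not the square one) up and off its hook without forcing it, and set it down gently, flat on the middle of the sheet. Do not drop it, and leave the square one on its hook and the bottle and jar where they are.

Things in the scene. Friction and masses are not known exactly. Their poses are not given: they have to be found in the camera images.
- baren: Round baren, sage-green plastic, about 200 g, loose: disc 100 mm across, 12 mm thick, with a bow handle. Origin: centre of the disc's underside, z up. It hangs level, the handle over a hook arm that runs along the baren's x axis
- baren_handle (a point): Centre of the baren's handle opening, 40 mm above its origin; axes as the baren's. The handle is an inverted U in the y-z plane: 60 mm wide outside, legs 5 mm thick (y) and 20 mm wide (x), opening from z 12 to 62 mm above the underside, flat bar above it to 68 mm. It can be gripped from above across the outsides of both legs (along y), with the hook between the fingers
- square_pad: Square pad of the same plastic, 90 x 90 x 12 mm, with the same handle, hanging on the other stand; leave it alone. Origin: centre of its underside
- stand_round: Stand of the round baren, fixed. Origin: on the table under its post. Wooden foot 130 x 90 x 12 mm (x -80 to +50), 16 mm post 170 mm high, and a level steel hook arm 8 mm thick, its centre line 150 mm up, running from the post along the stand's -x axis (roughly to the robot). It curves up from x = -90 mm; the tip ends at x = -108 mm, 172 mm up
- hook_round (a point): Point on the centre line of that hook arm where the baren hangs, 75 mm from the post; axes as the stand's. To come off, the handle must rise at least 18 mm (at most 42 mm, when the disc meets the arm from below), then move out along -x past the tip; the disc is clear of the hook after about 90 mm
- stand_square: Identical stand that carries the square pad, fixed; origin on the table under its post
- board: Hold-down board, dark grey metal, 200 x 300 x 25 mm (x, y, z), fixed on the table; origin: centre of its underside
- sheet (a point): Middle of the paper sheet (140 x 170 mm, with a dark red-brown print in its middle) on the board's top face, 25 mm above the table; axes as the board's
- lever (a joint): Suction switch lever, rad: 0 = off (leaning to the board's -x side, about 34 degrees from upright), 1.2 = on (leaning as far to the +x side). It turns about the board's y axis and falls to the nearer end when let go away from the middle; little force is needed
- lever_pivot (a point): Hinge point of the lever, 57 mm above the table, in the top of the grey switch box (80 x 58 x 35 mm, on the board); axes as the board's
- lever_tip (a point): Centre of the lever's black ball (24 mm across), 68 mm from the pivot
- ink_bottle: Blue bottle, 44 mm across, 130 mm high, loose bystander; origin: centre of its underside
- ink_jar: Low glass jar with a black cap, 60 mm across, 55 mm high, loose bystander; origin: centre of its underside

How it is judged:
By the outcome, as a careful person would: the job done as asked, in the order asked, and still so for the second after the job is handed in, with the robot touching nothing.
It also fails if it takes over 64 s, if anything falls off the work surface, if the arm or the gripper's body presses on something with over 40 N, if the wrist force passes 120 N, or if a joint passes its speed limit or range.

## Robot

A 7-joint arm with a two-finger parallel gripper is mounted at the origin on the work surface. World frame = base frame: x ahead of the robot, y to its left, z up, the work surface at z = 0. Lengths are in m, angles in rad, forces in N, time in s.
With the tool pointing down it reaches from about 0.4 to 0.85 m from the base axis. Payload 4.5 kg.
Tool frame: the origin (TCP) lies midway between the tips of the shut fingers; the grasp point (between the pads) lies 19 mm behind it; z points along the fingers, y is the line along which they close (so a half turn about z gives the same grasp; the last joint's range is limited). The gripper opens to 88 mm and grips with 3 to 60 N. Pads are 18 mm wide; open, the fingers measure 123 mm over their backs; the gripper's body (75 mm by 187 mm) begins 45 mm behind the grasp point.
Start: joints at [-1.314, 0.689, -0.195, 1.565, 0.157, 0.902, -0.215], TCP at [0.138, 0.61, 0.239] pointing down, gripper open.
Joint ranges: [-3.01, 3.01], [-0.46, 2.08], [-1.47, 1.51], [0.13, 2.56], [-1, 4.14], [0.04, 2.09], [-2.66, 2.66]. Speed limits (rad/s): [2.57, 2.57, 3.14, 3.14, 3.14, 3.14, 3.14].

## Interface

Orientations are given as a unit quaternion [w, x, y, z].
In Python, from workcell import bot, optics gives the robot as it stands.
- The arm moves only by the tool step_arm, never from a script. Its argument "plan" is a list of rows, each a list of 5 numbers: the shift along the tool's x, y, z in cm, then the turn about the tool's z in degrees, then the opening, from 0 (shut) to 1 (fully open). A call has 1 to 10 rows; each row shifts and turns the commanded pose from where the row before left it, along the tool's axes as they then stand; what a row does not reach is not made up. A row lasts 1/12 s, in which the tool goes at most 41.7 mm and 7.16 degrees, less where a joint would pass 70% of its speed; a pose out of reach is approached as far as the arm can. A call is refused whole if a number of a shift passes 4.17 or a number of a turn 7.16, either way. A call with a gripper value outside its range is refused whole. The fingers move at their own pace and stop on an object; "grip_force" is the grip in N (left out, the last holds). Time passes only in rows, so rows that do not move let the fingers close. It gives the time, the measured TCP pose, the force, the opening and the grip force at its end, in the units of the state.
- bot.get_state(): the state, without advancing time (a new reading comes with each control period).
- optics.snapshot(name): name is "scene" or "top"; returns (picture, depth): 384x512x3 uint8, blue, green, red; 384x512 float32, m along the optical axis (not along the pixel's ray), 0 where there is no reading.
- optics.camera_params(name): a dict with "fx", "fy", "cx", "cy" (pixels), "rvec" (rotation vector, rad) and "tvec" (3), from world to camera coordinates, as OpenCV has them. Camera axes: x right, y down, z forward; pixel columns grow to the right and rows downward; lengths in m; the calibration is good to about 2 mm. A picture is of the moment at which its call begins. camera_params takes no time and is no camera call.
- bot.hand_in(): hands the job in; it is judged then, once.
The state is a dict: "time_s": time; "joint_pos": joint angles; "qvel": joint speeds; "effort": joint torques, N m; "ee_pos": TCP position; "eef_rot": TCP orientation; "ft_force": force on the tool from outside, world axes, zero at the start; "ft_torque": the same for the moment, N m; "gripper_width": finger opening in m; "grip_force": force on a finger pad.
Only numpy, scipy, OpenCV 4.12 (cv2) and the standard library are available. Lean on these libraries where they do the work, as an engineer would, in place of code of your own. Each camera call takes 0.05 s, during which the arm holds its last target. There are 200 camera calls.

## Working session

There is one attempt and no reset: what is moved stays moved. The work goes in short steps, Python scripts to look and compute and a tool call to move; the robot and the scene stay as the last step left them, time stands still between calls to the robot, and variables do not carry over. Pictures are saved under pics/ and viewed, at most 10 in all, crops included, and the job is handed in when it is done.

Besides the shell and the picture viewer there is one more tool, called after "Call:" by a JSON object that holds its "fn" and its "kwargs". step_arm: Moves the arm, as the interface text tells. Its arguments: {"type":"object","properties":{"plan":{"type":"array"},"grip_force":{"type":"number"}},"required":["plan"]}

```bash
mkdir -p pics; cat > h.py <<'E'
import numpy as np, cv2
from workcell import bot, optics
def cam(n):
    p=optics.camera_params(n); R=cv2.Rodrigues(np.array(p['rvec'],float))[0]; t=np.array(p['tvec'],float).ravel()
    return p,R,t
def cloud(n,d):
    p,R,t=cam(n); v,u=np.mgrid[:384,:512]
    c=np.stack([(u-p['cx'])/p['fx']*d,(v-p['cy'])/p['fy']*d,d],-1)
    w=(c-t)@R; w[d<=0]=np.nan
    return w
def ray(n,u,v,z):
    p,R,t=cam(n); o=-R.T@t; d=R.T@np.array([(u-p['cx'])/p['fx'],(v-p['cy'])/p['fy'],1.])
    return o+d*(z-o[2])/d[2]
E
python3 - <<'E'
from h import *
s=bot.get_state(); print(s)
for n in("scene","top"):
    i,d=optics.snapshot(n); np.savez(f'{n}0.npz',i=i,d=d); cv2.imwrite(f'pics/{n}0.png',i)
    p,R,t=cam(n); print(n,p['fx'],-R.T@t,R[2],(d>0).mean())
cv2.imwrite('pics/both0.png',cv2.resize(np.vstack([np.load('scene0.npz')['i'],np.load('top0.npz')['i']]),(400,600)) )
E
```

```text
{'time_s': 0.0, 'joint_pos': array([-1.31419018,  0.68999761, -0.19452815,  1.56631137,  0.15730267,
        0.90250616, -0.21510636]), 'qvel': array([-0.00117957, -0.00125934, -0.0003669 , -0.00055813, -0.00065019,
        0.0010985 , -0.00097764]), 'effort': array([ 2.88865158e-04, -5.27578461e+01, -1.26686029e+00, -1.53434408e+01,
       -5.26822940e-02,  6.69602567e-03,  1.78013343e-04]), 'ee_pos': array([0.13800865, 0.60893582, 0.23791059]), 'eef_rot': array([-3.96822160e-05,  1.11129701e-01,  9.93805490e-01, -9.13953099e-04]), 'ft_force': array([ 0.10481143,  0.72699783, -0.13064864]), 'ft_torque': array([-0.00692073, -0.04318609, -0.00592988]), 'grip_force': 0.0, 'gripper_width': 0.08832083719054565}
scene 367.0025849874698 [ 1.18172821 -0.61127788  0.75717922] [-0.56428751  0.57213618 -0.59518048] 0.9947865804036459
top 469.021832338729 [ 0.37781543 -0.01533734  1.50023944] [ 0.14426592 -0.0063278  -0.98951872] 0.996185302734375
```

View pics/scene0.png

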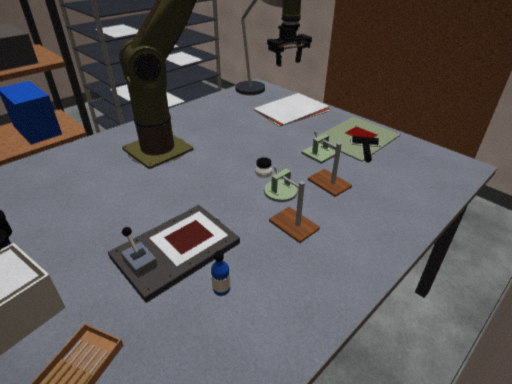

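View pics/top0.png

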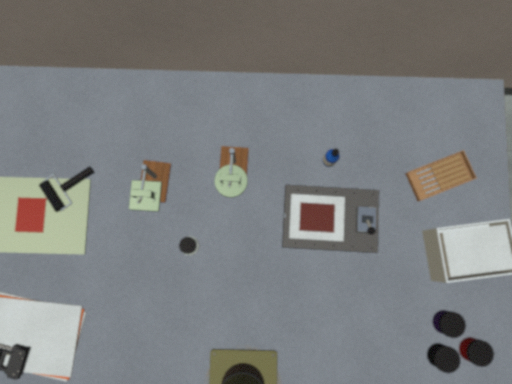

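Scene view: the round baren hangs at (282,188), the square pad is at (319,150), and the lever ball is at (128,231). In the top view the round baren is at (231,180), the sheet at (317,218), the switch box at (367,220) with its ball at (371,231), the jar at (188,245) and the bottle at (332,157).

```bash
python3 - <<'E'
from h import *
T=np.load('top0.npz');S=np.load('scene0.npz')
W=cloud('top',T['d']);V=cloud('scene',S['d'])
hs=cv2.cvtColor(T['i'],cv2.COLOR_BGR2HSV)
def comp(m,box):
    x0,y0,x1,y1=box; k=np.zeros(m.shape,np.uint8);k[y0:y1,x0:x1]=m[y0:y1,x0:x1];return k
# sheet
k=comp(T['i'].min(2)>150,(285,188,350,248)); c=max(cv2.findContours(k,0,2)[0],key=cv2.contourArea)
(b,sz,a)=cv2.minAreaRect(c); pts=np.array([ray('top',*q,.025) for q in cv2.boxPoints((b,sz,a))])
print('sheet',pts.round(4).tolist(),pts.mean(0),np.linalg.norm(np.diff(pts,axis=0),axis=1))
# dark board outline
m=(W[...,2]>.015)&(W[...,2]<.035); k=comp(m,(270,175,395,265)); c=max(cv2.findContours(k,0,2)[0],key=cv2.contourArea)
r=cv2.minAreaRect(c);pts=np.array([ray('top',*q,.025) for q in cv2.boxPoints(r)]);print('board',pts.round(4).tolist(),pts.mean(0),np.linalg.norm(np.diff(pts,axis=0),axis=1))
# ball: high points
for n,C,box in(('top',W,(350,200,385,250)),('scene',V,(100,210,170,280))):
    k=comp((C[...,2]>.075)&(C[...,2]<.15),box)>0; P=C[k]; v,u=np.nonzero(k); print(n,'lever',k.sum(),u.mean(),v.mean(),P.min(0),P.max(0),P.mean(0))
    k2=k&(C[...,2]>.1); print(' high',C[k2].mean(0),C[k2].min(0),C[k2].max(0))
# disc round
g=(hs[...,0]>35)&(hs[...,0]<80)&(hs[...,1]>40)
k=comp(g,(205,155,260,205)); c=max(cv2.findContours(k,0,2)[0],key=cv2.contourArea); (cc,rr)=cv2.minEnclosingCircle(c)
e=cv2.fitEllipse(c); P=W[k>0]; print('disc',cc,rr,e,'zpct',np.nanpercentile(P[:,2],[5,30,50,70,90,99]))
for lo,hi,n in((.09,.115,'disc'),(.125,.145,'?'),(.146,.16,'bar/arm'),(.161,.18,'tip/post')):
  for nm,C,box in(('top',W,(205,140,265,205)),('scene',V,(260,160,325,245))):
    q=comp((C[...,2]>lo)&(C[...,2]<hi),box)>0; 
    if q.sum(): print(n,nm,q.sum(),C[q].min(0).round(4),C[q].max(0).round(4),np.median(C[q],0).round(4))
big=lambda i,b:cv2.resize(i[b[1]:b[3],b[0]:b[2]],(390,390),interpolation=cv2.INTER_CUBIC)
cv2.imwrite('pics/c1.png',np.hstack([big(T['i'],(200,140,265,205)),big(S['i'],(245,155,325,235))]))
E
```

```text
sheet [[0.4457, -0.1322, 0.025], [0.5867, -0.138, 0.025], [0.5814, -0.312, 0.025], [0.4405, -0.3038, 0.025]] [ 0.51356301 -0.22148281  0.025     ] [0.14112544 0.17404361 0.14120432]
board [[0.416, -0.1114, 0.025], [0.6155, -0.1197, 0.025], [0.6058, -0.4253, 0.025], [0.4064, -0.4111, 0.025]] [ 0.51091973 -0.26687342  0.025     ] [0.1997036  0.30574462 0.19991531]
top lever 76 370.5921052631579 228.28947368421052 [ 0.45869054 -0.38579299  0.07500938] [ 0.51009144 -0.35856305  0.12830068] [ 0.47619025 -0.36919483  0.11105302]
 high [ 0.47030277 -0.36908694  0.11936905] [ 0.45869054 -0.38068447  0.10030883] [ 0.48653029 -0.3591661   0.12830068]
scene lever 140 128.55 236.18571428571428 [ 0.46392513 -0.37941778  0.07569636] [ 0.50422666 -0.35627494  0.12548514] [ 0.48337813 -0.3691002   0.10530857]
 high [ 0.47768205 -0.36915089  0.1158636 ] [ 0.46392513 -0.37941778  0.1000142 ] [ 0.48782841 -0.35627494  0.12548514]
disc (230.95382690429688, 180.3216552734375) 15.839974403381348 ((230.64352416992188, 180.75706481933594), (29.065528869628906, 30.2662410736084), 90.11500549316406) zpct [0.09942479 0.10325926 0.10505571 0.10806192 0.15980752 0.16375209]
disc top 659 [0.56   0.0011 0.0937] [0.6872 0.0986 0.1144] [0.6006 0.0463 0.104 ]
disc scene 592 [ 5.647e-01 -2.000e-04  9.030e-02] [0.7    0.2788 0.1147] [0.6242 0.0442 0.1028]
? top 10 [0.5989 0.0213 0.1251] [0.6837 0.0805 0.1439] [0.6016 0.0417 0.1353]
? scene 84 [0.604  0.02   0.1254] [0.6996 0.0826 0.145 ] [0.6225 0.0434 0.1362]
bar/arm top 143 [0.5934 0.0209 0.1461] [0.6936 0.0796 0.16  ] [0.6161 0.049  0.1565]
bar/arm scene 183 [0.5908 0.0206 0.1463] [0.6991 0.08   0.16  ] [0.6224 0.0477 0.1546]
tip/post top 88 [0.5823 0.0211 0.161 ] [0.6947 0.0792 0.1737] [0.6124 0.0492 0.163 ]
tip/post scene 44 [0.5849 0.0301 0.161 ] [0.699  0.0741 0.1712] [0.6885 0.0503 0.167 ]
```

View pics/c1.png

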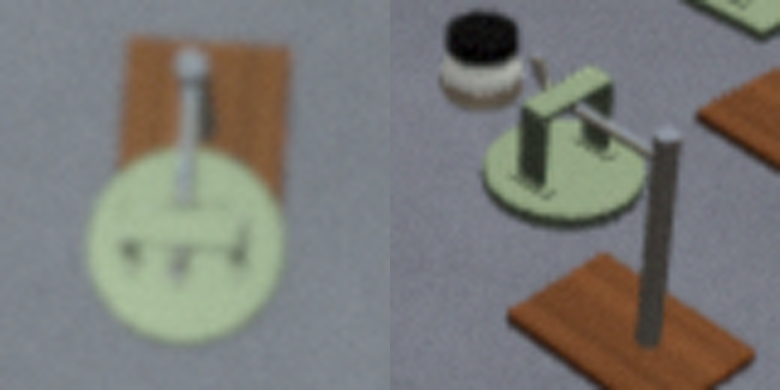

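The round baren hangs level: disc z is about .092–.104 and the bar top about .160, as expected. The lever ball is at about (.4705, -.369, .113), which fits the off pose, and the sheet middle is at about (.5136, -.2215) with board yaw about -2.2°. I'll align the tool and move off now.

Call:
{"fn": "step_arm", "kwargs": {"plan": [[0,0,0,-6.4,0],[0,0,0,-6.4,0],[-3,-2.25,0,0,0],[-3,-2.25,0,0,0],[-3,-2.25,0,0,0],[-3,-2.25,0,0,0],[-3,-2.25,0,0,0],[-3,-2.25,0,0,0],[-3,-2.25,0,0,0],[-3,-2.25,0,0,0]], "grip_force": 20}}

```text
time_s: 0.93
ee_pos: [0.3793, 0.4281, 0.2384]
eef_rot: [-0.0, -0.0, 1.0, -0.0]
ft_force: [0.7, 0.5, 0.8]
gripper_width: 0.0233
grip_force: 0.0
```

```bash
python3 - <<'E'
from h import *
T=np.load('top0.npz');S=np.load('scene0.npz');W=cloud('top',T['d']);V=cloud('scene',S['d'])
print('disc centre', ray('top',230.8,180.5,.104), 'post',ray('top',231.7,150.8,.170),'tip',ray('top',229.7,183.7,.172))
print('legs',ray('top',221.7,181.7,.104),ray('top',239.7,181.7,.104))
# bar top from scene & top: plane z .157-.164, green
for nm,I,C,box in(('top',T['i'],W,(205,160,260,205)),('scene',S['i'],V,(260,160,300,205))):
    h=cv2.cvtColor(I,cv2.COLOR_BGR2HSV); m=(h[...,0]>35)&(h[...,0]<85)&(h[...,1]>45)
    x0,y0,x1,y1=box; b=np.zeros(m.shape,bool); b[y0:y1,x0:x1]=1
    q=m&b&(C[...,2]>.155)&(C[...,2]<.17); P=C[q][:,:2].astype(np.float32); r=cv2.minAreaRect(P); print(nm,len(P),r)
    q=m&b&(C[...,2]>.098)&(C[...,2]<.110); P=C[q][:,:2].astype(np.float32); print(' disc',cv2.minEnclosingCircle(P))
# stand post in scene, arm fit
q=np.zeros((384,512),bool);q[160:245,260:325]=1
P=V[q&(V[...,2]>.145)&(V[...,2]<.156)&(abs(V[...,1]-.049)<.012)]
print('arm',np.polyfit(P[:,0],P[:,1],1),len(P))
p=V[q&(V[...,2]>.03)&(V[...,2]<.165)&(V[...,0]>.66)&(V[...,0]<.72)&(abs(V[...,1]-.05)<.03)];print('post',np.median(p,0),p.min(0),p.max(0))
E
```

```text
disc centre [0.60933838 0.05013808 0.104     ] post [0.68573361 0.04736041 0.17      ] tip [0.58868342 0.04978791 0.172     ]
legs [0.60491411 0.07742172 0.104     ] [0.60641578 0.02320043 0.104     ]
top 27 ((0.6071157455444336, 0.05300135165452957), (0.017853857949376106, 0.052134256809949875), 1.0370367765426636)
 disc ((0.6111617088317871, 0.05140327662229538), 0.047313760966062546)
scene 73 ((0.6138126850128174, 0.0492379367351532), (0.057176828384399414, 0.019256655126810074), 89.46220397949219)
 disc ((0.6152096390724182, 0.04985598474740982), 0.04839036241173744)
arm [-0.06538856  0.09102752] 77
post [0.69382843 0.04431875 0.1045489 ] [0.6600595  0.03841259 0.03302888] [0.70002137 0.0650563  0.16468591]
```

Call:
{"fn": "step_arm", "kwargs": {"plan": [[-1.8,-3.6,0,0,0],[-1.8,-3.6,0,0,0],[-1.8,-3.6,0,0,0],[-1.8,-3.6,0,0,0],[-1.8,-3.6,0,0,0],[-1.8,-3.6,0,0,0],[-1.8,-3.6,0,0,0],[-1.8,-3.6,0,0,0],[0,-3.6,0,0,0],[0.6,-3.6,0,0,0]]}}

```text
time_s: 1.77
ee_pos: [0.5179, 0.0676, 0.2383]
eef_rot: [0.001, 0.001, 1.0, 0.0]
ft_force: [-0.1, 0.4, 1.2]
gripper_width: 0.0008
grip_force: 0.0
```

Call:
{"fn": "step_arm", "kwargs": {"plan": [[0.8,-3.6,0,0,0],[0.8,-3.6,0,0,0],[0.8,-3.6,0,0,0],[0.8,-3.6,0,0,0],[0.8,-3.6,0,0,0],[0.9,-3.6,0,0,0],[1.2,-3.6,0,0,0],[1.4,-3.6,0,0,0],[1.4,-3.6,0,0,0],[1.4,-3.6,0,0,0]]}}

```text
time_s: 2.6
ee_pos: [0.4124, -0.2918, 0.2385]
eef_rot: [-0.0, -0.0, 1.0, 0.0]
ft_force: [0.7, -0.1, -0.7]
gripper_width: 0.0004
grip_force: 0.0
```

Call:
{"fn": "step_arm", "kwargs": {"plan": [[-0.3,-2.6,0,0,0],[-0.3,-2.6,0,0,0],[-0.4,-2.5,0,0,0],[0,0,3.5,0,0],[0,0,3.5,0,0],[0,0,3.5,0,0],[0,0,3.1,0,0],[0,0,0,0,0]]}}

```text
time_s: 3.27
ee_pos: [0.4201, -0.3649, 0.0973]
eef_rot: [-0.005, -0.001, 1.0, 0.003]
ft_force: [0.1, -0.5, 0.5]
gripper_width: 0.0003
grip_force: 0.0
```

Call:
{"fn": "step_arm", "kwargs": {"plan": [[-1.5,0,0,0,0],[-1.2,0,0,0,0],[-1,0,0,0,0],[-1,0,0,0,0],[-1,0,0,0,0],[-1,0,0,0,0],[-1,0,0,0,0],[-1,0,0,0,0],[-1,0,0,0,0],[0,0,0,0,0]]}}

```text
time_s: 4.1
ee_pos: [0.5239, -0.3665, 0.1035]
eef_rot: [0.002, -0.001, 1.0, -0.0]
ft_force: [0.4, 0.3, -1.0]
gripper_width: 0.0004
grip_force: 0.0
```

```bash
python3 - <<'E'
from h import *
i,d=optics.snapshot('scene'); s=bot.get_state(); print(s['ee_pos'],s['ft_force'])
cv2.imwrite('pics/l1.png',cv2.resize(i[190:300,80:250],None,fx=3,fy=3,interpolation=cv2.INTER_CUBIC))
C=cloud('scene',d); k=(C[...,2]>.1)&(C[...,2]<.14)&(i.max(2)<60);k[:, :95]=0;k[:,180:]=0;k[:200]=0;k[280:]=0
v,u=np.nonzero(k);print(len(u),C[k].mean(0),u.mean(),v.mean())
E
```

```text
[ 0.52225419 -0.36670454  0.10319179] [-0.26981254  0.0511225  -0.6149085 ]
212 [ 0.54078904 -0.36947807  0.12289615] 139.0566037735849 243.08018867924528
```

View pics/l1.png

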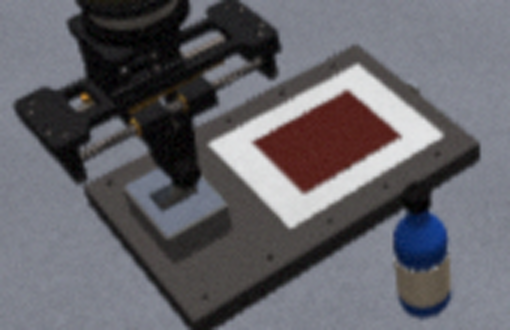

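The finger sits over the switch box at about crop (185,165), and the ball is merged with it in view. I'll back off and check.

Call:
{"fn": "step_arm", "kwargs": {"plan": [[2.5,0,0,0,0],[2.5,0,0,0,0],[0,0,-3.5,0,0],[0,0,-3.5,0,0],[0,3,-3.5,0,0.5],[0,3.6,-1.5,0,1],[-1,3.6,0,0,1],[-1,3.6,0,0,1],[-1,3.6,0,0,1],[-1,3.6,0,0,1]]}}

```text
time_s: 4.98
ee_pos: [0.51, -0.159, 0.2199]
eef_rot: [0.0, 0.0, 1.0, -0.0]
ft_force: [1.5, -0.7, -1.0]
gripper_width: 0.0383
grip_force: 0.0
```

```bash
python3 - <<'E'
from h import *
s=bot.get_state(); print(s['ee_pos'],s['ft_force'])
for n,b in(('scene',(95,200,180,280)),('top',(350,195,390,250))):
    i,d=optics.snapshot(n); C=cloud(n,d); k=np.zeros(d.shape,bool); k[b[1]:b[3],b[0]:b[2]]=1
    k&=(C[...,2]>.098)&(C[...,2]<.14); print(n,k.sum(),C[k].mean(0) if k.any() else '')
E
```

```text
[ 0.51000389 -0.15896148  0.21991105] [ 1.4632313  -0.70157038 -0.97299256]
scene 81 [ 0.55394508 -0.37209777  0.11798722]
top 59 [ 0.54398833 -0.3709249   0.11807032]
```

The lever ball is now at x≈.548, z≈.113, so the suction is on. Next I'll go above the baren.

Call:
{"fn": "step_arm", "kwargs": {"plan": [[-1.7,3.5,-0.2,0,1],[-1.7,3.5,-0.2,0,1],[-1.7,3.5,-0.2,0,1],[-1.7,3.5,0,0,1],[-1.6,3.4,0,0,1],[-1.6,3.4,0,0,1],[0,0,0,1.4,1],[0,0,0,0,1],[0,0,0,0,1],[0,0,0,0,1]]}}

```text
time_s: 5.92
ee_pos: [0.6098, 0.0453, 0.2252]
eef_rot: [-0.001, 0.013, 1.0, -0.001]
ft_force: [-0.2, 0.2, -0.4]
gripper_width: 0.0884
grip_force: 0.0
```

```bash
python3 - <<'E'
from h import *
s=bot.get_state(); print(s['ee_pos'],s['eef_rot'],s['ft_force'],s['gripper_width'])
i,d=optics.snapshot('scene')
cv2.imwrite('pics/b1.png',cv2.resize(i[110:250,220:350],None,fx=4,fy=4,interpolation=cv2.INTER_CUBIC))
E
```

```text
[0.60976468 0.04533752 0.22523332] [-5.03552615e-04  1.30455968e-02  9.99914306e-01 -9.69773504e-04] [-0.16763945  0.19389316 -0.36980617] 0.08838544599082096
```

View pics/b1.png

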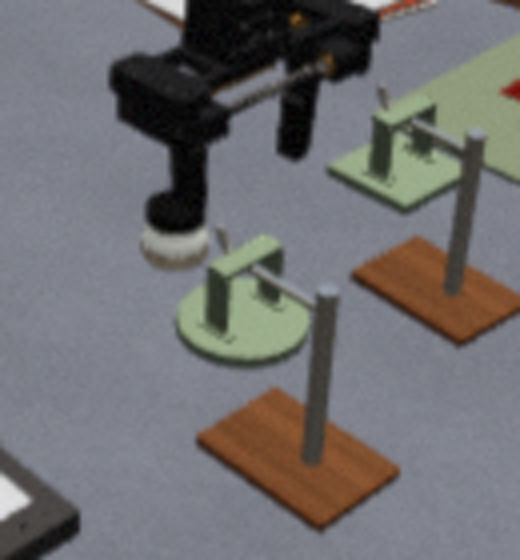

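The open fingers straddle the handle along y (handle in the crop from (212,270) to (275,240)). I'll shift 4 mm in y and descend.

Call:
{"fn": "step_arm", "kwargs": {"plan": [[-0.1,0.45,0,0,1],[0,0,2,0,1],[0,0,2,0,1],[0,0,2,0,1],[0,0,2,0,1],[0,0,1.2,0,1],[0,0,0.8,0,1],[0,0,0.4,0,1],[0,0,0,0,1],[0,0,0,0,1]]}}

```text
time_s: 6.8
ee_pos: [0.6121, 0.0526, 0.122]
eef_rot: [0.001, 0.012, 1.0, 0.0]
ft_force: [-0.6, -0.8, -0.3]
gripper_width: 0.0881
grip_force: 0.0
```

Call:
{"fn": "step_arm", "kwargs": {"plan": [[0,-0.2,0,0,0.85],[0,0,0,0,0.75],[0,0,0,0,0.7],[0,0,0,0,0.65],[0,0,0,0,0.6],[0,0,0,0,0.55],[0,0,0,0,0.5],[0,0,0,0,0.5],[0,0,0,0,0.5],[0,0,0,0,0.5]], "grip_force": 18}}

```text
time_s: 7.63
ee_pos: [0.6117, 0.0506, 0.1216]
eef_rot: [0.0, 0.012, 1.0, 0.0]
ft_force: [-0.0, 0.8, 4.0]
gripper_width: 0.0597
grip_force: 18.0
```

Call:
{"fn": "step_arm", "kwargs": {"plan": [[0,0,-0.3,0,0.4],[0,0,-0.5,0,0.4],[0,0,-0.5,0,0.4],[0,0,-0.5,0,0.4],[0,0,-0.5,0,0.4],[0,0,-0.5,0,0.4],[0,0,-0.2,0,0.4],[0,0,0,0,0.4],[0,0,0,0,0.4]]}}

```text
time_s: 8.38
ee_pos: [0.6115, 0.0505, 0.1515]
eef_rot: [0.0, 0.012, 1.0, 0.0]
ft_force: [0.1, -0.3, -2.0]
gripper_width: 0.0598
grip_force: 18.0
```

```bash
python3 - <<'E'
from h import *
s=bot.get_state(); print(s['ee_pos'],s['ft_force'],s['ft_torque'],s['gripper_width'])
i,d=optics.snapshot('scene'); C=cloud('scene',d)
h=cv2.cvtColor(i,cv2.COLOR_BGR2HSV); m=(h[...,0]>35)&(h[...,0]<85)&(h[...,1]>45);m[:,:255]=0;m[:,305:]=0;m[:150]=0;m[215:]=0
m&=(C[...,2]>.105)&(C[...,2]<.142)&(abs(C[...,0]-.61)<.06)&(abs(C[...,1]-.05)<.06);P=C[m]; print(len(P),np.median(P,0),np.linalg.lstsq(np.c_[P[:,:2]-[.61,.05],np.ones(len(P))],P[:,2],rcond=None)[0])
cv2.imwrite('pics/b2.png',cv2.resize(i[110:250,220:350],None,fx=4,fy=4,interpolation=cv2.INTER_CUBIC))
E
```

```text
[0.61149575 0.05045333 0.1514506 ] [ 0.14911921 -0.28720897 -1.99979718] [-0.0162682  -0.03224091  0.00241727] 0.05983757120992378
336 [0.62552405 0.03418718 0.13291691] [-0.01634029  0.00222107  0.1332947 ]
```

View pics/b2.png

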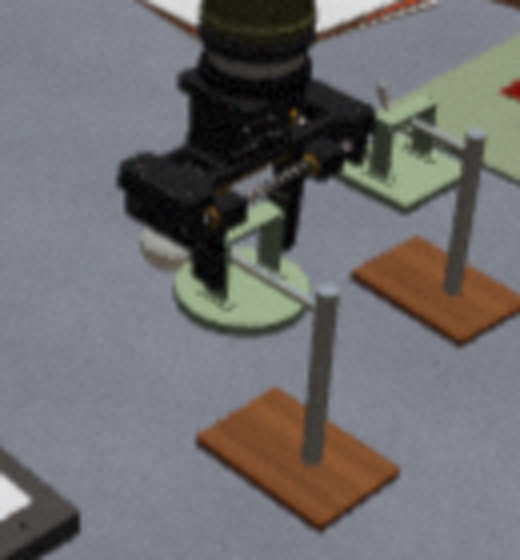

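The baren is gripped and lifted 29 mm, level (disc top .133, clear of the arm at .146). I'll move it out along the hook.

Call:
{"fn": "step_arm", "kwargs": {"plan": [[0.8,0,0,0,0.4],[1.4,0,0,0,0.4],[1.6,0,0,0,0.4],[1.6,0,0,0,0.4],[1.6,0,0,0,0.4],[1.6,0,0,0,0.4],[1.6,0,0,0,0.4],[1.4,0,0,0,0.4],[0.8,0,0,0,0.4],[0,0,0,0,0.4]]}}

```text
time_s: 9.27
ee_pos: [0.4856, 0.0533, 0.1512]
eef_rot: [-0.001, 0.011, 1.0, -0.0]
ft_force: [-0.3, -0.5, -1.5]
gripper_width: 0.0602
grip_force: 18.0
```

Call:
{"fn": "step_arm", "kwargs": {"plan": [[0,-1.5,0,0,0.4],[0,-2.8,0,0,0.4],[0,-3.2,0,0,0.4],[0,-3.2,0,0,0.4],[-0.6,-3.2,0,0,0.4],[-0.6,-3.2,0,0,0.4],[-0.6,-3.2,0,0,0.4],[-0.6,-3.2,0,0,0.4],[-0.6,-2.5,0,0,0.4],[-0.4,-1.4,0,0,0.4]]}}

```text
time_s: 10.1
ee_pos: [0.5158, -0.2268, 0.1511]
eef_rot: [0.001, 0.015, 1.0, -0.001]
ft_force: [0.3, 0.3, -1.5]
gripper_width: 0.0598
grip_force: 18.0
```

Call:
{"fn": "step_arm", "kwargs": {"plan": [[0,0,1,0,0.4],[0,0,2,0,0.4],[0,0,2,0,0.4],[0,0,1.5,0,0.4],[0,0,0.5,0,0.4],[0,0,0,0,0.4],[0,0,0,0,0.4]]}}

```text
time_s: 10.68
ee_pos: [0.5155, -0.2206, 0.0813]
eef_rot: [0.0, 0.011, 1.0, 0.0]
ft_force: [1.0, -0.8, -1.8]
gripper_width: 0.0598
grip_force: 18.0
```

```bash
python3 - <<'E'
from h import *
s=bot.get_state(); print(s['ee_pos'],s['ft_force'],s['gripper_width'])
i,d=optics.snapshot('scene'); C=cloud('scene',d)
h=cv2.cvtColor(i,cv2.COLOR_BGR2HSV); m=(h[...,0]>35)&(h[...,0]<85)&(h[...,1]>45)
m&=(abs(C[...,0]-.51)<.08)&(abs(C[...,1]+.22)<.08)&(C[...,2]>.05)&(C[...,2]<.085);P=C[m];P=P[P[:,2]>np.percentile(P[:,2],10)]
print(len(P),np.median(P,0),cv2.minEnclosingCircle(P[:,:2].astype(np.float32)))
# sheet & print, scene view
S=np.load('scene0.npz')['i'];hh=cv2.cvtColor(S,cv2.COLOR_BGR2HSV)
k=np.zeros((384,512),np.uint8);k[200:290,140:240]=(S.min(2)>110)[200:290,140:240]
c=cv2.convexHull(max(cv2.findContours(k,0,2)[0],key=cv2.contourArea)); q=np.array([ray('scene',*p[0],.025) for p in c])[:,:2].astype(np.float32);print('sheet scene',cv2.minAreaRect(q))
T=np.load('top0.npz')['i'].astype(int)
k=np.zeros((384,512),np.uint8);k[195:245,285:350]=((T[...,2]-T[...,0]>35))[195:245,285:350];c=max(cv2.findContours(k,0,2)[0],key=cv2.contourArea);q=np.array([ray('top',*p[0],.025) for p in c])[:,:2].astype(np.float32);print('print top',cv2.minAreaRect(q))
cv2.imwrite('pics/p1.png',cv2.resize(i[170:310,90:260],None,fx=4,fy=4,interpolation=cv2.INTER_CUBIC))
E
```

```text
[ 0.51547739 -0.22064186  0.08134013] [ 1.02544268 -0.80215058 -1.81675656] 0.05979863641762069
543 [ 0.52641127 -0.21990183  0.06293681] ((0.5182841420173645, -0.21989580988883972), 0.050141945481300354)
sheet scene ((0.5144754648208618, -0.21785487234592438), (0.17287766933441162, 0.1437273621559143), 88.19823455810547)
print top ((0.5134466290473938, -0.22178244590759277), (0.08220132440328598, 0.10150404274463654), 0.11953547596931458)
```

View pics/p1.png

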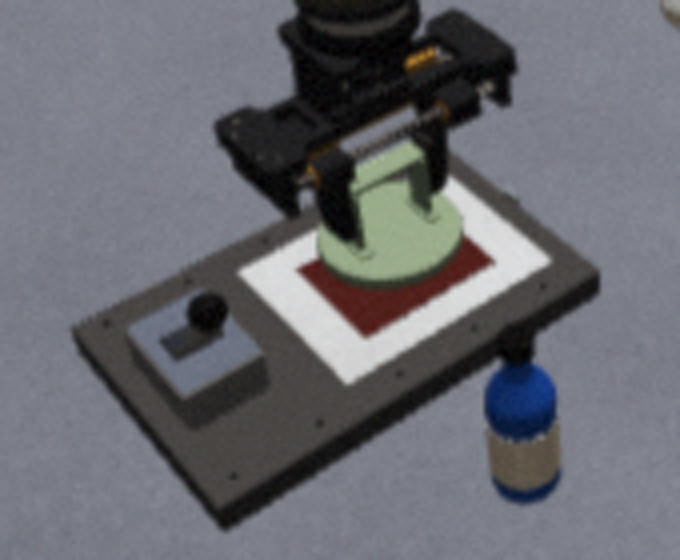

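The lever is leaning to the on side (ball at crop (208,312)). The baren is level over the sheet, with its underside at about .051. I'll lower it gently with a 2 mm x correction.

Call:
{"fn": "step_arm", "kwargs": {"plan": [[0.2,0,0.6,0,0.4],[0,0,0.6,0,0.4],[0,0,0.5,0,0.4],[0,0,0.4,0,0.4],[0,0,0.1,0,0.4],[0,0,0,0,0.4],[0,0,0,0,0.4]]}}

```text
time_s: 11.32
ee_pos: [0.513, -0.2212, 0.0593]
eef_rot: [-0.0, 0.012, 1.0, 0.0]
ft_force: [0.1, -0.9, -1.4]
gripper_width: 0.0596
grip_force: 18.0
```

Call:
{"fn": "step_arm", "kwargs": {"plan": [[0,0,0.1,0,0.4],[0,0,0.1,0,0.4],[0,0,0,0,0.4],[0,0,0,0,0.4]]}}

```text
time_s: 11.65
ee_pos: [0.513, -0.2213, 0.0573]
eef_rot: [0.0, 0.012, 1.0, 0.0]
ft_force: [0.3, -0.4, -1.0]
gripper_width: 0.0599
grip_force: 18.0
```

Call:
{"fn": "step_arm", "kwargs": {"plan": [[0,0,0.1,0,0.4],[0,0,0,0,0.4],[0,0,0,0,0.4]]}}

```text
time_s: 11.9
ee_pos: [0.513, -0.2213, 0.0563]
eef_rot: [-0.0, 0.012, 1.0, 0.0]
ft_force: [-0.3, -0.1, -2.0]
gripper_width: 0.0599
grip_force: 18.0
```

Call:
{"fn": "step_arm", "kwargs": {"plan": [[0,0,0.1,0,0.4],[0,0,0,0,0.4],[0,0,0,0,0.4]]}}

```text
time_s: 12.15
ee_pos: [0.5129, -0.2212, 0.0552]
eef_rot: [-0.0, 0.012, 1.0, 0.0]
ft_force: [0.1, -0.4, -1.1]
gripper_width: 0.0599
grip_force: 18.0
```

Call:
{"fn": "step_arm", "kwargs": {"plan": [[0,0,0.1,0,0.4],[0,0,0,0,0.4],[0,0,0,0,0.4]]}}

```text
time_s: 12.4
ee_pos: [0.5131, -0.2215, 0.0547]
eef_rot: [0.0, 0.012, 1.0, -0.0]
ft_force: [-1.7, -0.3, 3.6]
gripper_width: 0.06
grip_force: 18.0
```

Call:
{"fn": "step_arm", "kwargs": {"plan": [[0,0,0.05,0,0.4],[0,0,0,0,0.4],[0,0,0,0,0.4]]}}

```text
time_s: 12.65
ee_pos: [0.513, -0.2216, 0.0545]
eef_rot: [0.0, 0.012, 1.0, -0.0]
ft_force: [-1.0, 0.1, 7.2]
gripper_width: 0.0597
grip_force: 18.0
```

Contact, at +7 N. I'll release and retreat straight up.

Call:
{"fn": "step_arm", "kwargs": {"plan": [[0,0,0,0,0.75],[0,0,0,0,0.85],[0,0,0,0,1],[0,0,0,0,1],[0,0,0,0,1],[0,0,0,0,1]]}}

```text
time_s: 13.15
ee_pos: [0.513, -0.2212, 0.0537]
eef_rot: [-0.0, 0.012, 1.0, 0.0]
ft_force: [0.6, -1.0, 1.1]
gripper_width: 0.0881
grip_force: 0.0
```

Call:
{"fn": "step_arm", "kwargs": {"plan": [[0,0,-0.5,0,1],[0,0,-1,0,1],[0,0,-2,0,1],[0,0,-3,0,1],[0,0,-3,0,1],[0,0,-3,0,1],[0,0,-3,0,1],[0,0,0,0,1],[0,0,0,0,1]]}}

```text
time_s: 13.9
ee_pos: [0.514, -0.2216, 0.2113]
eef_rot: [0.002, 0.012, 1.0, -0.001]
ft_force: [-0.3, 1.5, 0.6]
gripper_width: 0.088
grip_force: 0.0
```

```bash
python3 - <<'E'
from h import *
s=bot.get_state(); print(s['ee_pos'],s['ft_force'],s['gripper_width'])
i,d=optics.snapshot('scene'); C=cloud('scene',d)
h=cv2.cvtColor(i,cv2.COLOR_BGR2HSV); m=(h[...,0]>35)&(h[...,0]<85)&(h[...,1]>45)
m&=(abs(C[...,0]-.51)<.08)&(abs(C[...,1]+.22)<.08)&(C[...,2]>.031)&(C[...,2]<.045);P=C[m]
print(len(P),np.median(P,0),cv2.minEnclosingCircle(P[:,:2].astype(np.float32)))
cv2.imwrite('pics/f.png',i)
E
```

```text
[ 0.51402367 -0.2216327   0.21125925] [-0.30741185  1.46003711  0.63707612] 0.08803705125952964
585 [ 0.52324929 -0.22364014  0.03609483] ((0.516681432723999, -0.2224913239479065), 0.048863958567380905)
```

View pics/f.png

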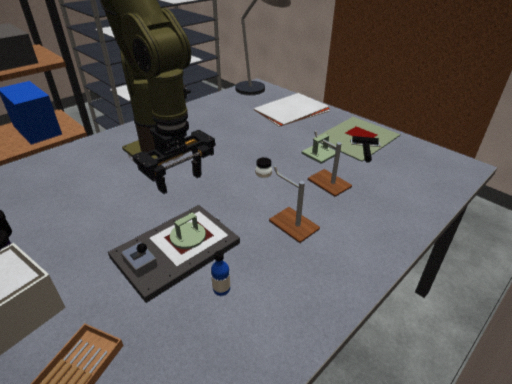

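The baren lies flat on the middle of the sheet at about (188,234). The lever is on, with its ball at (141,248). The square pad (319,150), the jar (263,166) and the bottle (220,275) have not moved, and the gripper is clear.

```bash
python3 -c "
from workcell import bot
print(bot.hand_in())"
```

```text
the job is handed in; nothing more can be done
None
```

I switched the suction on, lifted the round baren off its hook without forcing it, and set it flat on the sheet within about 3 mm of the middle; the square pad, bottle and jar were not moved, and the job is handed in at about 14 s.

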